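# Fold the drawer's dust cover shut and tuck it under its lip

## Task

Close the dust cover of the fuse bay in the half-open steel drawer: with the fingertips, fold the raised orange cover over the white fuse carrier until it lies flat, and, keeping it down because its hinge is sprung, push it along until its free edge is tucked under the steel lip as far as it goes, so that it stays shut by itself. Push the cover gently, do not pinch or grip it, and leave the fuse carrier and all other parts and tools where they are, neither lifted nor shoved about.

Things in the scene. Friction and masses are not known exactly. Their poses are not given: they have to be found in the camera images.
- drawer: Low steel drawer unit, all fixed. Origin on the worktop under the middle of the covered fuse bay; x from the blue front (x -77 mm, 58 high; pull to -91) to the grey housing (x 80 to 308, 90 high), y to the left across the drawer, z up. Fuse bay x -70 to 56, y -52 to 52; right wall 50 high, out to y -56. Left of the divider (y 52 to 56) an open bay holds other parts. Drawer floor 12 high.
- cover (a joint): Angle of the orange cover, rad: 0 flat over the bay (on a stop), 1.57 upright, more leans outwards to the drawer's -y (limit 1.9). Starts at 1.3 to 1.75. A light hinge spring (0.025 N m/rad, at ease at 1.6) lifts it again if let go untucked. Folding it by its free edge takes under 1 N.
- cover_slide (a joint): How far the hinge pin has been pushed along its slots towards the lip (drawer's +y), m: 0 back, 0.016 home; starts at 0 to 0.002. About 4 N of friction; stays where put. Cover flat: at 0 the free edge is 5 mm short of the lip, at 0.016 it is 11 mm under it. Folded with the slide over 4 mm forward, the cover lands on top of the lip.
- cover_pin (a point): Middle of the cover's hinge pin: at y = -50 mm plus the slide value, 55 mm above the worktop, in the drawer's frame; the pin is parallel to the drawer's x axis.
- cover_edge (a point): Middle of the cover's free edge, 83 mm from the pin. The cover is a plate 90 mm long (along x), 3 mm thick, with its mid-plane through the pin.
- cover_rib (a point): Middle of the crest of the cover's thumb rib, on the face that is outside and on top when shut. The rib is 60 mm long (along x), 6 mm thick (60 to 66 mm from the pin) and stands 9 mm proud of the plate. Push on its pin side to slide the shut cover under the lip.
- lip (a point): Middle of the lip's lower front edge, in the drawer's frame at y = 38 mm, 60 mm above the worktop. The lip is a fixed steel strip 90 mm long, 4 mm thick (60 to 64 mm high), from y = 38 mm to the divider; 3.5 mm of room lies between it and the top face of the flat cover.
- fuse_carrier: White porcelain fuse carrier, 60 x 26 x 29 mm, loose on the fuse bay's floor; origin in the middle of its underside.
- toroid: Copper-wound toroid inductor, 42 mm across, 17 mm high, loose in the open bay; origin at the middle of its underside.
- encoder: Black rotary encoder with knurled shaft, 28 x 28 x 33 mm, loose in the open bay; origin at the middle of its underside.
- probe_a: Grey plastic probe tip, 62 x 16 x 11 mm, lying loose in the open bay; origin on its underside.
- probe_b: A second grey probe tip like the first.
- multimeter: Yellow hand multimeter, 150 x 75 x 42 mm, lying on the worktop to the right; origin at the middle of its underside.
- screwdriver: Screwdriver lying on the worktop to the left.

How it is judged:
By the outcome, as a careful person would: the job done as asked, in the order asked, and still so for the second after the job is handed in, with the robot touching nothing.
It also fails if it takes over 40 s, if anything falls off the work surface, if the arm or the gripper's body presses on something with over 40 N, if the wrist force passes 120 N, or if a joint passes its speed limit or range.

## Robot

A 6-joint arm with a two-finger parallel gripper is mounted at the origin on the work surface. World frame = base frame: x ahead of the robot, y to its left, z up, the work surface at z = 0. Lengths are in m, angles in degrees, forces in N, time in s.
With the tool pointing down it reaches from about 0.3 to 0.75 m from the base axis. Payload 8.5 kg.
Tool frame: the origin (TCP) lies on the mounting face of the last link; the fingertips stand tip_extent ahead of it and the grasp point (between the pads) lies 155 mm ahead of it (tip_extent is the distance from the TCP to the fingertips, in m); z points along the fingers, y is the line along which they close (so a half turn about z gives the same grasp; the last joint's range is limited). The gripper opens to 85 mm and grips with 20 to 120 N. Pads are 22 mm wide; open, the fingers measure 114 mm over their backs; the gripper's body (76 mm by 85 mm) begins 54 mm behind the grasp point. The pads swing forward as they close: fully open they stand 13 mm farther back than shut.
Start: joints at [56.992, 21.807, 74.336, -0, 83.858, -12.336], TCP at [0.194, 0.515, 0.405] pointing down, gripper open.
Joint ranges: [-178.18, 178.18], [-50.72, 133.34], [12.68, 142.11], [-81.47, 261.47], [9.98, 163.14], [-165.26, 165.26]. Speed limits (degrees/s): [136.94, 136.94, 180, 180, 180, 180].

## Interface

Orientations are given as a 3x3 rotation matrix whose columns are the frame's x, y, z axes.
In Python, from rig import observe, get_image, camera_params, close_job, tip_extent gives the robot as it stands.
- The arm moves only by the shell command python3 -m creep 'ROWS' [FORCE]. ROWS is JSON, a list of rows, each an object with "jaw": the gripper's target within -1 to 1 (shut at 1, half-way at 0, fully open at -1); "travel": the shift along the world's x, y, z in mm, a list of three; "roll": the turn about the world's z in rad. A call has 1 to 12 rows; each row is the pose to reach, as a shift and turn from the pose commanded when the call began; what a row does not reach only later rows make up. A row lasts 1/10 s, in which the tool goes at most 50 mm and 8.59 degrees, less where a joint would pass 70% of its speed; a pose out of reach is approached as far as the arm can. A call with a gripper value outside its range is refused whole. The fingers move at their own pace and stop on an object; FORCE is the grip in N (left out, the last holds). Time passes only in rows, so rows that repeat a pose let the fingers close. It gives the time, the measured TCP pose, the force, the opening and the grip force at its end, in the units of the state.
- observe(): the state, without advancing time (a new reading comes with each control period).
- get_image(name): name is "side" or "top" or "wrist"; returns (picture, depth): 384x512x3 uint8, red, green, blue; 384x512 float32, m along the optical axis (not along the pixel's ray), 0 where there is no reading.
- camera_params(name): a dict with "mtx" (3x3 intrinsics, pixels), "dist_coeffs" ([k1, k2, p1, p2, k3] as OpenCV has them; the pictures are not rectified), "extrinsics" (4x4, takes a point from camera to world coordinates). Camera axes: x right, y down, z forward; pixel columns grow to the right and rows downward; lengths in m; the calibration is good to about 2 mm. A picture is of the moment at which its call begins: read the wrist's pose just before it. camera_params takes no time and is no camera call; for the wrist camera it gives the pose at the moment of the call.
- close_job(): hands the job in; it is judged then, once.
The state is a dict: "time_s": time; "q": joint angles; "qvel": joint speeds; "joint_efforts": joint torques, N m; "position": TCP position; "tool_rot": TCP orientation; "ft_force": force on the tool from outside, world axes, zero at the start; "wrist_torque": the same for the moment, N m; "grip_width": finger opening in m; "gripper_force": force on a finger pad.
Only numpy, scipy, OpenCV 4.12 (cv2) and the standard library are available. Lean on these libraries where they do the work, as an engineer would, in place of code of your own. Each camera call takes 0.05 s, during which the arm holds its last target. There are 200 camera calls.

## Working session

There is one attempt and no reset: what is moved stays moved. The work goes in short steps, Python scripts to look and compute and a shell command to move; the robot and the scene stay as the last step left them, time stands still between calls to the robot, and variables do not carry over. Pictures are saved under pics/ and viewed, at most 10 in all, crops included, and the job is handed in when it is done.

```bash
mkdir -p pics
python3 - <<'E'
from rig import *
import cv2,numpy as np
s=observe();print(s['time_s'],s['position'],np.round(s['tool_rot'],3).tolist(),s['grip_width'],tip_extent if not callable(tip_extent) else tip_extent())
a=[]
for n in("side","top"):
    p,d=get_image(n);np.savez(f'pics/{n}.npz',p=p,d=d);cv2.imwrite(f'pics/{n}0.png',p[:,:,::-1]);c=camera_params(n);print(n,np.round(c['mtx'],1).tolist(),np.round(c['dist_coeffs'],3),np.round(c['extrinsics'],3).tolist(),(d>0).mean())
E
```

```text
0.0 [0.19415011 0.51455244 0.4040839 ] [[-0.936, 0.353, -0.001], [0.353, 0.936, -0.001], [0.0, -0.002, -1.0]] 0.08531212916253827 0.1734
side [[359.7, 0.0, 255.2], [0.0, 359.7, 185.4], [0.0, 0.0, 1.0]] [-0.093  0.     0.     0.     0.   ] [[0.967, -0.144, 0.21, 0.237], [-0.254, -0.529, 0.81, -0.831], [-0.005, -0.837, -0.548, 0.667], [0.0, 0.0, 0.0, 1.0]] 0.996002197265625
top [[383.6, 0.0, 250.2], [0.0, 383.6, 190.3], [0.0, 0.0, 1.0]] [0.016 0.    0.    0.    0.   ] [[-0.019, -0.991, 0.131, 0.325], [-1.0, 0.017, -0.021, 0.014], [0.019, -0.131, -0.991, 1.213], [0.0, 0.0, 0.0, 1.0]] 0.9961598714192709
```

View pics/top0.png

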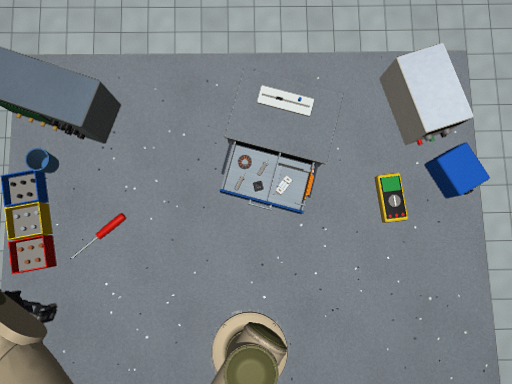

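View pics/side0.png

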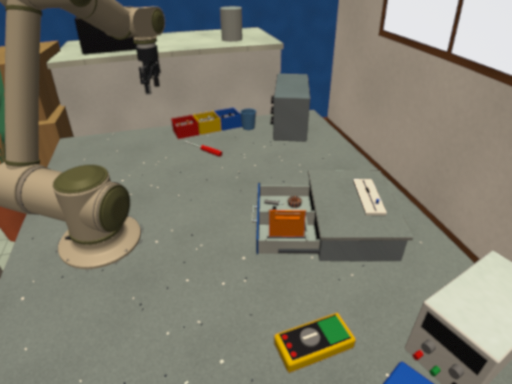

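The top view shows the drawer around (268,175), with the blue front running (221,190)-(303,212) and the raised orange cover at (309,183). In the side view the cover stands at (287,222). Next I get the drawer pose from colour masks and depth.

```bash
cat > h.py <<'E'
import numpy as np,cv2
from rig import camera_params
def cloud(n,p,d,c=None):
    c=c or camera_params(n)
    v,u=np.mgrid[:384,:512];uv=np.stack([u,v],-1).reshape(-1,1,2).astype(float)
    r=cv2.undistortPoints(uv,c['mtx'],c['dist_coeffs']).reshape(384,512,2)
    P=np.concatenate([r*d[...,None],d[...,None]],-1)
    E=np.array(c['extrinsics']);return P@E[:3,:3].T+E[:3,3]
E
python3 - <<'E'
from h import *
for n in("top","side"):
    z=np.load(f'pics/{n}.npz');p,d=z['p'],z['d'];W=cloud(n,p,d);h=cv2.cvtColor(p,cv2.COLOR_RGB2HSV)
    box=(W[...,0]>.35)&(W[...,0]<.85)&(W[...,1]>-.2)&(W[...,1]<.2)&(d>0)
    M={'org':(h[...,0]>5)&(h[...,0]<16)&(h[...,1]>180)&(h[...,2]>110)&box,'blue':(h[...,0]>100)&(h[...,0]<118)&(h[...,1]>140)&box}
    for k,m in M.items():
        P=W[m];v,u=np.nonzero(m);print(n,k,len(P),'px',u.min(),u.max(),v.min(),v.max(),'mean',P.mean(0).round(4),'pct',np.percentile(P,[2,50,98],axis=0).round(4).tolist())
        r=cv2.minAreaRect((P[:,:2]*1000).astype(np.float32));print('  rect xy mm',np.round(cv2.boxPoints(r)).tolist(),np.round(r[1]),r[2])
    # housing top plane
    m=box&(W[...,2]>.082)&(W[...,2]<.098)&(h[...,1]<80);P=W[m]
    r=cv2.minAreaRect((P[:,:2]*1000).astype(np.float32));print(n,'housing',len(P),np.round(cv2.boxPoints(r),1).tolist(),np.round(r[1]),r[2],'z',np.median(P[:,2]))
    tb=W[150:340,130:380][abs(W[150:340,130:380,2])<.012];print('table z',np.median(tb[:,2]))
    c=(210,130,125,100) if n=='top' else (245,170,180,110)
    cv2.imwrite(f'pics/{n}1.png',cv2.resize(p[c[1]:c[1]+c[3],c[0]:c[0]+c[2],::-1],None,fx=5 if n=='top' else 4,fy=5 if n=='top' else 4,interpolation=cv2.INTER_CUBIC))
E
```

```text
top org 68 px 305 313 171 196 mean [ 0.4837 -0.1802  0.1266] pct [[0.4537, -0.1911, 0.118], [0.4842, -0.1811, 0.1238], [0.5125, -0.1658, 0.1414]]
  rect xy mm [[445.0, -175.0], [516.0, -196.0], [520.0, -184.0], [448.0, -164.0]] [12. 74.] 74.21363067626953
top blue 254 px 220 307 97 212 mean [ 0.4592 -0.0475  0.0574] pct [[0.4104, -0.1652, 0.0377], [0.4472, -0.0462, 0.0583], [0.7426, 0.0757, 0.1108]]
  rect xy mm [[406.0, -168.0], [721.0, -258.0], [793.0, -8.0], [478.0, 82.0]] [260. 327.] 74.04373931884766
top housing 4900 [[559.4000244140625, -199.1999969482422], [780.2000122070312, -263.5], [857.2000122070312, 1.2000000476837158], [636.4000244140625, 65.5]] [276. 230.] 73.76866149902344 z 0.09159944248676721
table z 0.0015072640025667328
side org 833 px 270 304 209 235 mean [ 0.4845 -0.179   0.1001] pct [[0.446, -0.1921, 0.0635], [0.4843, -0.1794, 0.1], [0.524, -0.1661, 0.1353]]
  rect xy mm [[443.0, -173.0], [520.0, -205.0], [575.0, -72.0], [497.0, -40.0]] [144.  84.] 67.68592071533203Traceback (most recent call last):
  File "<stdin>", line 7, in <module>
    return umr_minimum(a, axis, None, out, keepdims, initial, where)
ValueError: zero-size array to reduction operation minimum which has no identity
```

View pics/top1.png

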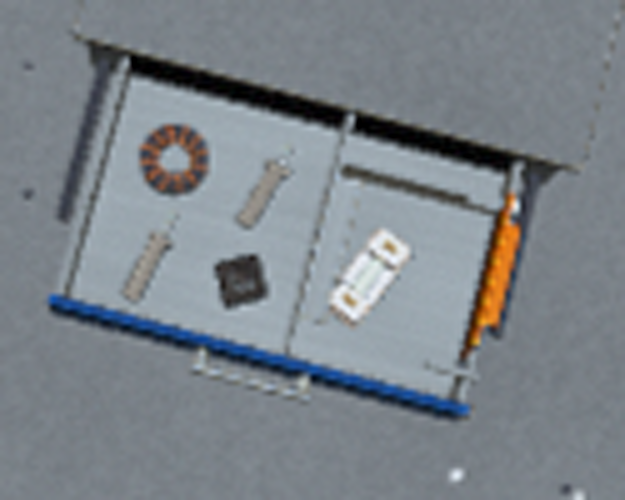

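The crop shows the white carrier at about (370,275), the divider (348,115)-(287,352), the right wall (516,165)-(462,395) and the upright cover beside it at (495,270). The yaw is about -16°, so I fit the origin and cover angle next.

Run:
```python
from h import *
a=np.radians(-16.2);R=np.array([[np.cos(a),np.sin(a)],[-np.sin(a),np.cos(a)]])  # world->drawer
def ray(n,u,v,z):
    c=camera_params(n);E=np.array(c['extrinsics']);q=cv2.undistortPoints(np.array([[[u,v]]],float),c['mtx'],c['dist_coeffs'])[0,0]
    d=E[:3,:3]@[q[0],q[1],1];return (E[:3,3]+d*(z-E[2,3])/d[2])[:2]*1000
for nm,pts,z in(('divider',[(348,115),(287,352)],.055),('rwall',[(514,170),(462,395)],.05),('front R end',[(466,410)],.058),('front L end',[(50,300)],.058),('carrier',[(370,275)],.041)):
    for u,v in pts: print(nm,np.round(R@ray('top',210+u/5-.4,130+v/5-.4,z),1))
z=np.load('pics/side.npz');p,d=z['p'],z['d'];W=cloud('side',p,d)*1000;h=cv2.cvtColor(p,cv2.COLOR_RGB2HSV)
m=(h[...,0]>5)&(h[...,0]<16)&(h[...,1]>180)&(W[...,0]>400)&(W[...,0]<600)&(abs(W[...,1]+180)<60)
P=W[m];Q=np.c_[P[:,:2]@R.T,P[:,2]];print('cover side pct',np.percentile(Q,[1,50,99],axis=0).round(1).tolist())
for lo in range(55,145,6):
    s=Q[(Q[:,2]>=lo)&(Q[:,2]<lo+6)]
    if len(s):print(lo+3,len(s),np.median(s[:,1]).round(1),end=' | ')
# silhouettes of the cover in the side image: free-edge row pixel at mid column
v,u=np.nonzero(m);um=int(np.median(u));print('\nside col',um,'rows',v[u==um].min(),v[u==um].max(),'cols',u.min(),u.max())
z=np.load('pics/top.npz');p,d=z['p'],z['d'];W=cloud('top',p,d)*1000;h=cv2.cvtColor(p,cv2.COLOR_RGB2HSV)
m=(h[...,0]>5)&(h[...,0]<16)&(h[...,1]>170)&(W[...,0]>400)&(W[...,0]<600)&(abs(W[...,1]+180)<60)
P=W[m];Q=np.c_[P[:,:2]@R.T,P[:,2]];print('cover top pct',np.percentile(Q,[2,25,50,75,98],axis=0).round(1).tolist())
m=(h[...,0]>100)&(h[...,0]<118)&(h[...,1]>140)&(W[...,0]<520)&(W[...,0]>380)&(abs(W[...,1])<220)
P=W[m];Q=np.c_[P[:,:2]@R.T,P[:,2]];print('blue',np.percentile(Q,[2,50,98],axis=0).round(1).tolist(), np.polyfit(Q[:,1],Q[:,0],1))
```

```text
divider [599.   66.8]
divider [446.7  65.7]
rwall [593.7 -41.4]
rwall [449.9 -44.2]
front R end [440.7 -47.7]
front L end [439.3 212.7]
carrier [508.2  27.8]
cover side pct [[474.7, -44.8, 62.6], [515.3, -36.7, 100.0], [557.0, -32.3, 136.6]]
58 2 -36.1 | 64 54 -38.6 | 70 61 -38.5 | 76 65 -38.1 | 82 72 -37.4 | 88 58 -37.0 | 94 67 -36.8 | 100 74 -36.2 | 106 61 -35.9 | 112 38 -36.0 | 118 68 -39.0 | 124 104 -35.3 | 130 63 -34.1 | 136 45 -34.0 | 
side col 286 rows 211 235 cols 270 304
cover top pct [[476.0, -44.2, 64.4], [498.9, -40.8, 118.2], [515.0, -37.4, 122.8], [531.7, -34.9, 125.9], [556.3, -32.0, 141.8]]
blue [[436.5, -41.0, 37.8], [438.9, 83.3, 58.3], [442.7, 206.3, 63.0]] [-2.39389562e-03  4.39330627e+02]
```

```bash
python3 -m creep '[{"jaw":1,"travel":[50,-40,0],"roll":-0.15},{"jaw":1,"travel":[90,-80,0],"roll":-0.3},{"jaw":1,"travel":[120,-120,0],"roll":-0.45},{"jaw":1,"travel":[140,-165,0],"roll":-0.6},{"jaw":1,"travel":[160,-210,0],"roll":-0.75},{"jaw":1,"travel":[180,-255,0],"roll":-0.9},{"jaw":1,"travel":[200,-300,0],"roll":-1.05},{"jaw":1,"travel":[215,-345,0],"roll":-1.2},{"jaw":1,"travel":[225,-390,0],"roll":-1.35},{"jaw":1,"travel":[235,-435,0],"roll":-1.49},{"jaw":1,"travel":[245,-480,0],"roll":-1.49},{"jaw":1,"travel":[250,-525,0],"roll":-1.49}]' 40
```

```text
time_s: 1.3
position: [0.4443, -0.0127, 0.4046]
tool_rot: [[0.277, 0.961, -0.0], [0.961, -0.277, 0.0], [0.0, -0.0, -1.0]]
ft_force: [1.1, -0.0, -0.2]
grip_width: 0.0001
gripper_force: 0.0
```

```bash
python3 -m creep '[{"jaw":1,"travel":[6,-45,0],"roll":0},{"jaw":1,"travel":[11,-90,0],"roll":0},{"jaw":1,"travel":[17,-135,0],"roll":0},{"jaw":1,"travel":[22,-180,0],"roll":0},{"jaw":1,"travel":[25,-218,0],"roll":0},{"jaw":1,"travel":[25,-218,-40],"roll":0},{"jaw":1,"travel":[25,-218,-80],"roll":0},{"jaw":1,"travel":[25,-218,-115],"roll":0},{"jaw":1,"travel":[25,-218,-126],"roll":0},{"jaw":1,"travel":[25,-218,-126],"roll":0}]'
python3 - <<'E'
from rig import *
import cv2
print(observe()['position'])
p,_=get_image('side');q,_=get_image('wrist')
cv2.imwrite('pics/a.png',cv2.hconcat([cv2.resize(p[130:290,180:380,::-1],(400,320)),cv2.resize(q[:,:,::-1],(400,320))]))
E
```

```text
time_s: 2.3
position: [0.4692, -0.2284, 0.2779]
tool_rot: [[0.276, 0.961, -0.002], [0.961, -0.276, 0.002], [0.001, -0.003, -1.0]]
ft_force: [0.7, -0.2, 0.9]
grip_width: 0.0
gripper_force: 0.0
[ 0.46917372 -0.22843365  0.27788658]
```

View pics/a.png

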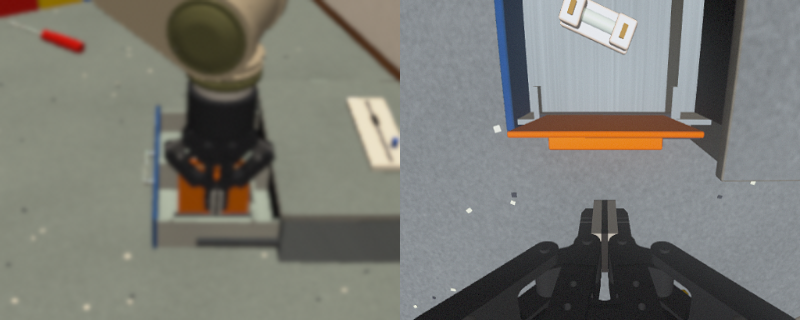

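The side view shows the shut fingers standing outside the cover. The wrist view shows them centred on the rib (rib 548-662, fingertip at 605). I start folding.

```bash
python3 -m creep '[{"jaw":1,"travel":[3,10,0],"roll":0},{"jaw":1,"travel":[5,19,0],"roll":0},{"jaw":1,"travel":[7,25,0],"roll":0},{"jaw":1,"travel":[9,31,0],"roll":0},{"jaw":1,"travel":[11,37,0],"roll":0},{"jaw":1,"travel":[12,43,-1],"roll":0},{"jaw":1,"travel":[14,49,-2],"roll":0},{"jaw":1,"travel":[16,55,-4],"roll":0},{"jaw":1,"travel":[18,61,-6],"roll":0},{"jaw":1,"travel":[19,66,-9],"roll":0},{"jaw":1,"travel":[21,71,-13],"roll":0},{"jaw":1,"travel":[21,71,-13],"roll":0}]'
python3 - <<'E'
from rig import *
import cv2
p,_=get_image('side');q,_=get_image('wrist')
cv2.imwrite('pics/b.png',cv2.hconcat([cv2.resize(p[130:290,180:380,::-1],(400,320)),cv2.resize(q[:,:,::-1],(400,320))]))
E
```

```text
time_s: 3.6
position: [0.4902, -0.1568, 0.2651]
tool_rot: [[0.276, 0.961, -0.001], [0.961, -0.276, 0.001], [0.0, -0.001, -1.0]]
ft_force: [0.2, 0.1, 0.5]
grip_width: -0.0001
gripper_force: 0.0
```

View pics/b.png

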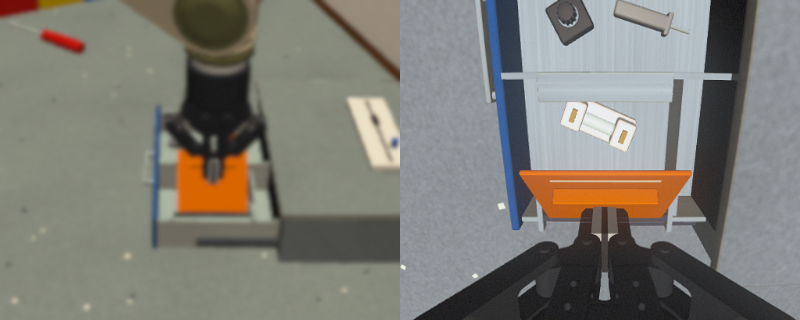

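The wrist view shows the cover tilted to about 45° with its free edge near row 172 and the tip behind the rib (605,205). It is going as planned.

```bash
python3 -m creep '[{"jaw":1,"travel":[1,4,-5],"roll":0},{"jaw":1,"travel":[2,8,-10],"roll":0},{"jaw":1,"travel":[3,11,-16],"roll":0},{"jaw":1,"travel":[3,12,-19],"roll":0},{"jaw":1,"travel":[3,13,-22],"roll":0},{"jaw":1,"travel":[4,14,-26],"roll":0},{"jaw":1,"travel":[4,14,-29],"roll":0},{"jaw":1,"travel":[4,15,-32],"roll":0},{"jaw":1,"travel":[4,15,-33],"roll":0},{"jaw":1,"travel":[4,15,-34],"roll":0},{"jaw":1,"travel":[4,15,-34],"roll":0}]'
python3 - <<'E'
from rig import *
import cv2
q,_=get_image('wrist')
cv2.imwrite('pics/c.png',q[:,:,::-1]);print(observe()['ft_force'])
E
```

```text
time_s: 4.8
position: [0.4941, -0.1424, 0.2317]
tool_rot: [[0.276, 0.961, -0.0], [0.961, -0.276, 0.0], [0.0, -0.0, -1.0]]
ft_force: [1.0, -1.0, 0.3]
grip_width: 0.0
gripper_force: 0.2
[0.6443918  0.01716118 0.23648668]
```

View pics/c.png

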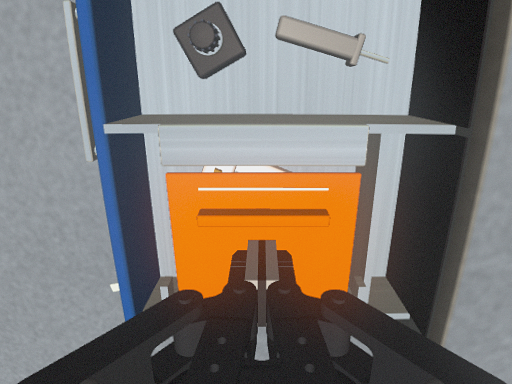

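The cover is nearly flat: its free edge (row 173) is just short of the lip (row 166), and the tip at (262,242) is on the pin side of the rib (row 225). Next I press down lightly.

```bash
python3 -m creep '[{"jaw":1,"travel":[0,0,-1],"roll":0},{"jaw":1,"travel":[0,0,-1.5],"roll":0},{"jaw":1,"travel":[0,0,-1.5],"roll":0}]'; python3 -m creep '[{"jaw":1,"travel":[0,0,-0.5],"roll":0},{"jaw":1,"travel":[0,0,-0.5],"roll":0}]'; python3 -m creep '[{"jaw":1,"travel":[0,0,-0.5],"roll":0},{"jaw":1,"travel":[0,0,-0.5],"roll":0}]'
```

```text
time_s: 5.15
position: [0.4941, -0.1424, 0.2302]
tool_rot: [[0.276, 0.961, 0.0], [0.961, -0.276, 0.0], [0.0, 0.0, -1.0]]
ft_force: [0.2, 1.4, 0.7]
grip_width: -0.0005
gripper_force: 0.2
time_s: 5.35
position: [0.4942, -0.1424, 0.2298]
tool_rot: [[0.276, 0.961, 0.0], [0.961, -0.276, -0.0], [-0.0, 0.0, -1.0]]
ft_force: [-0.8, 0.5, 2.5]
grip_width: 0.0
gripper_force: 1.2
time_s: 5.55
position: [0.4942, -0.1424, 0.2296]
tool_rot: [[0.276, 0.961, 0.001], [0.961, -0.276, -0.0], [-0.0, 0.001, -1.0]]
ft_force: [-0.8, -0.5, 5.9]
grip_width: -0.0
gripper_force: 3.1
```

```bash
python3 -m creep '[{"jaw":1,"travel":[0.6,2,0],"roll":0},{"jaw":1,"travel":[1.2,4,0],"roll":0},{"jaw":1,"travel":[1.7,6,0],"roll":0},{"jaw":1,"travel":[2.2,7.6,0],"roll":0}]';python3 -m creep '[{"jaw":1,"travel":[0.6,2,0],"roll":0},{"jaw":1,"travel":[1.2,4,0],"roll":0}]';python3 -m creep '[{"jaw":1,"travel":[0.6,2,0],"roll":0},{"jaw":1,"travel":[1.2,4,0],"roll":0}]'
python3 - <<'E'
from rig import *
import cv2
q,_=get_image('wrist')
cv2.imwrite('pics/d.png',q[:,:,::-1])
E
```

```text
time_s: 5.95
position: [0.4963, -0.1353, 0.2296]
tool_rot: [[0.276, 0.961, 0.0], [0.961, -0.276, -0.002], [-0.002, 0.0, -1.0]]
ft_force: [-3.5, -2.3, 6.2]
grip_width: -0.0002
gripper_force: 2.8
time_s: 6.15
position: [0.4975, -0.1313, 0.2296]
tool_rot: [[0.276, 0.961, -0.0], [0.961, -0.276, -0.002], [-0.002, 0.0, -1.0]]
ft_force: [-2.2, -2.4, 4.6]
grip_width: 0.0004
gripper_force: 2.9
time_s: 6.35
position: [0.4987, -0.1273, 0.2296]
tool_rot: [[0.276, 0.961, -0.0], [0.961, -0.276, -0.002], [-0.002, 0.0, -1.0]]
ft_force: [-2.3, -4.0, 6.5]
grip_width: -0.0001
gripper_force: 2.9
```

View pics/d.png

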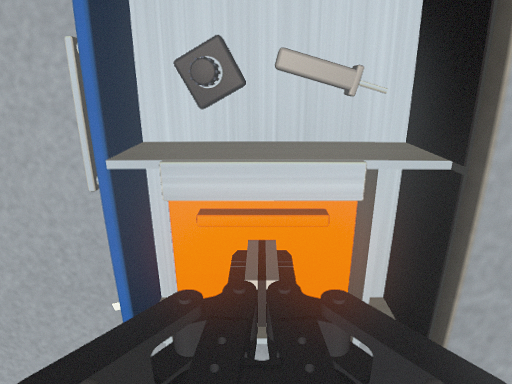

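The cover moved with the fingertip. Its edge is now hidden under the lip (row 200) and the rib is at row 217. I keep pushing until it stops.

```bash
for i in 1 2; do python3 -m creep '[{"jaw":1,"travel":[0.6,2,0],"roll":0},{"jaw":1,"travel":[0.9,3,0],"roll":0}]' | egrep 'pos|ft_'; done
python3 - <<'E'
from rig import *
import cv2
q,_=get_image('wrist')
cv2.imwrite('pics/e.png',q[130:330,120:400,::-1])
E
```

```text
position: [0.4998, -0.1242, 0.2296]
ft_force: [-0.5, -3.8, 5.2]
position: [0.5007, -0.1211, 0.2296]
ft_force: [-1.1, -4.2, 5.6]
```

View pics/e.png

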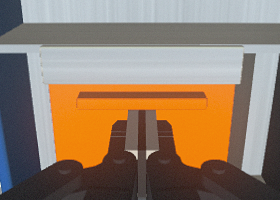

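The tip (row 110) has now slid up almost to the rib (row 107) while the lip gap holds steady. I push on against the rib until the force rises.

```bash
for i in 1 2 3; do python3 -m creep '[{"jaw":1,"travel":[0.3,1,0],"roll":0},{"jaw":1,"travel":[0.3,1,0],"roll":0}]' | egrep 'pos|ft_'; done
```

```text
position: [0.501, -0.1201, 0.2296]
ft_force: [-1.4, -2.2, 5.0]
position: [0.5013, -0.1191, 0.2296]
ft_force: [-0.2, -2.4, 5.9]
position: [0.5016, -0.1185, 0.2295]
ft_force: [-2.1, -7.0, 4.5]
```

```bash
for i in 1 2; do python3 -m creep '[{"jaw":1,"travel":[0.3,1,0],"roll":0},{"jaw":1,"travel":[0.3,1,0],"roll":0}]' | egrep 'pos|ft_'; done
```

```text
position: [0.5018, -0.1181, 0.2295]
ft_force: [-4.9, -12.8, 4.5]
position: [0.502, -0.1177, 0.2295]
ft_force: [-5.4, -17.1, 3.9]
```

It is hard against the end stop (18 N). I unload, lift straight up and check.

```bash
python3 -m creep '[{"jaw":1,"travel":[-0.4,-1.5,0],"roll":0},{"jaw":1,"travel":[-0.4,-1.5,1],"roll":0},{"jaw":1,"travel":[-0.4,-1.5,4],"roll":0},{"jaw":1,"travel":[-0.4,-1.5,15],"roll":0},{"jaw":1,"travel":[-0.4,-1.5,40],"roll":0},{"jaw":1,"travel":[-8,-30,80],"roll":0},{"jaw":1,"travel":[-20,-70,120],"roll":0},{"jaw":1,"travel":[-32,-110,150],"roll":0},{"jaw":1,"travel":[-32,-110,150],"roll":0},{"jaw":1,"travel":[-32,-110,150],"roll":0}]'
python3 - <<'E'
from rig import *
import cv2
q,_=get_image('wrist');p,_=get_image('top')
cv2.imwrite('pics/f.png',cv2.hconcat([cv2.resize(p[130:230,210:335,::-1],(375,300)),cv2.resize(q[:,:,::-1],(400,300))]))
E
```

```text
time_s: 8.85
position: [0.4697, -0.2265, 0.3794]
tool_rot: [[0.278, 0.96, 0.001], [0.96, -0.278, -0.0], [0.0, 0.001, -1.0]]
ft_force: [0.4, -0.6, -1.5]
grip_width: -0.0001
gripper_force: 0.0
```

View pics/f.png

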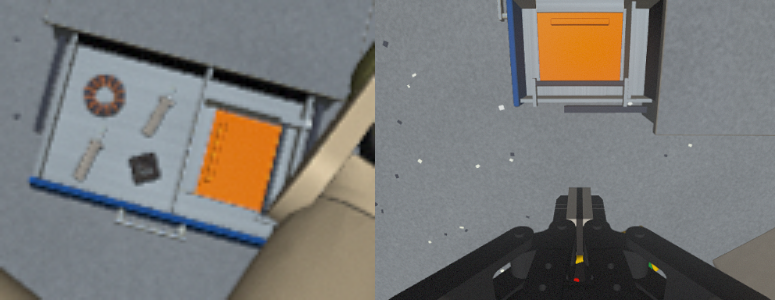

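The cover lies flat with its free edge under the lip. It stays shut with the robot clear, and the other parts are where they were, so I hand in.

```bash
python3 -c "
from rig import *
print(close_job())"
```

```text
the job is handed in; nothing more can be done
None
```

The dust cover is folded flat and pushed to its end stop under the lip. In the last pictures it stays shut with the robot clear and no other part moved, and I handed the job in at about 9 s (no verdict was returned).

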